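# Assemble the membrane filter holder on its vacuum stand

## Robot

A 6-joint arm with a two-finger parallel gripper is mounted at the origin on a cart in front of the work surface, level with it; the furniture and walls round the work are solid. World frame = base frame: x ahead of the robot, y to its left, z up, the work surface at z = 0. Lengths are in m, angles in rad, forces in N, time in s.
With the tool pointing down it reaches from about 0.325 to 0.75 m from the base axis. Payload 7.6 kg.
Tool frame: the origin (TCP) lies midway between the tips of the shut fingers; the grasp point (between the pads) lies ctrl.tcp_to_grasp behind it (ctrl.tcp_to_grasp is the distance from the TCP to the grasp point, in m); z points along the fingers, y is the line along which they close (so a half turn about z gives the same grasp; the last joint's range is limited). The gripper opens to 85 mm and grips with 20 to 120 N. Pads are 22 mm wide; open, the fingers measure 114 mm over their backs; the gripper's body (76 mm by 85 mm) begins 54 mm behind the grasp point. The pads swing forward as they close: fully open they stand 13 mm farther back than shut.
Start: joints at [1.065, 0.052, 1.401, -0, 1.689, -0.07], TCP at [0.222, 0.476, 0.231] pointing down, gripper open.
Joint ranges: [-2.9, 2.9], [-0.91, 2.17], [0.12, 2.37], [-1.06, 4.2], [0.26, 2.73], [-2.93, 2.93]. Speed limits (rad/s): [2.57, 2.57, 3.01, 3.14, 3.14, 3.14].

## Interface

Orientations are given as a unit quaternion [x, y, z, w].
In Python, from workcell import ctrl gives the robot as it stands.
- The arm moves only by the shell command python3 -m inch 'ROWS' [OPENING]. ROWS is JSON, a list of rows, each a list of 6 numbers: the shift along the world's x, y, z each as a share of 0.5 m, from -1 to 1, then the turn, a rotation vector about the world's x, y, z each as a share of 2 rad, from -1 to 1. A call has 1 to 20 rows; each row is the pose to reach, as a shift and turn from the pose commanded when the call began; what a row does not reach only later rows make up. A row lasts 1/8 s, in which the tool goes at most 62.5 mm and 10.7 degrees, less where a joint would pass 70% of its speed; a pose out of reach is approached as far as the arm can. A call with a number of a shift or a turn outside -1 to 1 is refused whole. A call with a gripper value outside its range is refused whole. OPENING is the closure, from -1 (fully open) to 1 (shut), set as the call begins (- or left out, the last holds). The fingers move at their own pace and stop on an object; the grip force is fixed at half the most. Time passes only in rows, so rows that repeat a pose let the fingers close. It gives the time, the measured TCP pose, the force, the opening and the grip force at its end, in the units of the state.
- ctrl.sense(): the state, without advancing time (a new reading comes with each control period).
- ctrl.read_camera(name): name is "scene" or "side" or "wrist"; returns a dict with "color" (400x640x3 uint8, blue, green, red), "K" (3x3 intrinsics, pixels), "R" (3x3) and "t" (3): a world point X has camera coordinates R X + t. Camera axes: x right, y down, z forward; pixel columns grow to the right and rows downward; lengths in m; the calibration is good to about 2 mm. A picture is of the moment at which its call begins. There is no depth.
- ctrl.finish_job(): hands the job in; it is judged then, once.
Trained networks look in the newest picture that a camera, given by its name, has taken for a name from the list of things; names that differ only in an ending like _2 or _b are one class to them, and where a whole thing is asked for, a point or a joint stands for the part that bears it (a point fixed in the world has none). Each returns a list of dicts, best first, with "confidence" (0 to 1); they miss things now and then, are a little off and sometimes report something else, mostly with a low value. They report only what shows in the picture. A call takes as long as a camera call.
- ctrl.look_for(camera, thing): "extent" ([centre column, centre row, width, height] in pixels, round what is visible of it).
- ctrl.tip_of(camera, thing): "at" ([column, row] in pixels: a listed point, or the origin of a listed thing).
The state is a dict: "t": time; "joint_pos": joint angles; "dq": joint speeds; "effort": joint torques, N m; "tcp_pos": TCP position; "eef_rot": TCP orientation; "force": force on the tool from outside, world axes, zero at the start; "torque": the same for the moment, N m; "opening": finger opening in m; "grasp_force": force on a finger pad.
Only numpy, scipy, OpenCV 4.12 (cv2) and the standard library are available. Lean on these libraries where they do the work, as an engineer would, in place of code of your own. Each camera call takes 0.05 s, during which the arm holds its last target. There are 200 camera calls.

## Task

Put the filter holder together on the steel vacuum stand, from the bottom up: seat the perforated support screen in the stand, put the black collar on the seat round the screen, stand the steel funnel in the collar, and close the funnel with its lid. Every part must sit fully home, flat and centred on the one below before the next goes on. Leave the timer, forceps, brown bottle and culture dish where they are.

Things in the scene. Friction and masses are not known exactly. Their poses are not given: they have to be found in the camera images.
- filter_stand: Fixed steel vacuum filter stand: dark foot 92 mm across, thin stem with stopcock lever and hose nozzle (within 56 mm of the axis, below 35 mm), round head 60 mm across. The head's flat top, the seat, is 62 mm above the origin, with a bore 33 mm across, 10 mm deep, flared to 38. Origin: on the axis at bench level; z up. Assembled origins, above this one: screen 54, collar 62, funnel 72, lid 137 mm.
- support_screen: Steel disc with a field of fine dark holes on top. Flange 46 mm across, 8 to 17 mm above the origin (side straight to 14.5, then bevelled to 41 across); under it a boss 29 mm across, tapered to 24, on which it stands. The boss enters the stand's bore, the flange rests on the wider seat: fingers must stay above the flange's underside. About 90 g. Origin: centre of the boss's foot; z up.
- collar: Black plastic ring, 60 mm across outside, 49 inside, 18 mm high, bore flared to 54 at both ends, lying flat. It goes over the screen's flange and rests on the seat, flush with the head's outside; its upper half then takes the funnel's spigot. About 50 g. Origin: centre of its lower face; z up.
- funnel: Steel cup standing upright, 72 mm high. From the origin up: spigot 46 mm across, 8 mm long, tapered to 39 at its foot; foot flange 60 mm across from 8 to 12 mm; straight cup 54 mm across outside, 48 inside (mouth bevelled to 51), open at the top. The spigot enters the collar, the flange rests on it. About 160 g. Origin: centre of the spigot's foot; z up.
- lid: Steel disc 57 mm across, 7 to 11 mm above the origin, with a round black knob (20 mm across, from 17 to 31 mm, on a 12 mm neck); below it a plug 45 mm across, 7 mm long, tapered to 37 at its foot, on which it stands. The plug enters the funnel's mouth, the disc rests on the rim. About 80 g. Origin: centre of the plug's foot; z up.
- bench_timer_small: Bystander: white digital bench timer with three keys, 66 x 66 x 18 mm, lying among the parts (not the like one farther left). Origin: centre of its underside.
- tweezers: Bystander: steel forceps, 132 mm long (along its y), 16 mm wide, 7 mm high, lying flat left of the parts. Origin: centre, underside.
- brown_bottle: Bystander: small brown bottle with a red cap, 33 mm across, 62 mm high, standing in front of the tube rack. Origin: centre of its underside.
- agar_dish: Bystander: covered culture dish, 90 mm across, 14 mm high, at the back right of the parts (not the one at the far left). Origin: centre of its underside.

How it is judged:
On the way, in this order (a step that is already met when the one before it is completed fails the run):
1. the support screen sits flat in the seat of the stand (z of support_screen in the frame of filter_stand between 0.0515 and 0.0565 m and horizontal distance between support_screen and filter_stand below 0.004 m and angle between support_screen's own z axis and vertical below 0.07 rad), for 0.2 s.
2. the collar sits flat on the seat, round the screen (z of collar in the frame of filter_stand between 0.0595 and 0.0645 m and horizontal distance between collar and filter_stand below 0.006 m and angle between collar's own z axis and vertical below 0.07 rad), for 0.2 s.
3. the funnel stands upright in the collar (z of funnel in the frame of filter_stand between 0.0695 and 0.0745 m and horizontal distance between funnel and filter_stand below 0.008 m and angle between funnel's own z axis and vertical below 0.07 rad), for 0.2 s.
4. the lid closes the funnel (z of lid in the frame of filter_stand between 0.1345 and 0.1395 m and horizontal distance between lid and filter_stand below 0.01 m and angle between lid's own z axis and vertical below 0.07 rad), for 0.2 s.
At the end, for the whole second after the job is handed in: Screen, collar, funnel and lid are nested on the stand, each at its seated height within 2.5 mm, tilted less than 0.07 rad and off the stand's axis by less than 4, 6, 8 and 10 mm in that order (the play of the fits adds up), all released and at rest (all of step 1 and all of step 2 and all of step 3 and all of step 4 and linear speed of each of support_screen, collar, funnel, lid below 0.01 m/s and angular speed of each of support_screen, collar, funnel, lid below 0.1 rad/s); the robot touches nothing.
It fails at once if the bench timer is moved by more than 20 mm (distance of bench_timer_small from where it was at the start of the episode above 0.02 m).
It fails at once if the forceps is moved by more than 20 mm (distance of tweezers from where it was at the start of the episode above 0.02 m).
It fails at once if the brown bottle is moved by more than 20 mm (distance of brown_bottle from where it was at the start of the episode above 0.02 m).
It fails at once if the culture dish is moved by more than 20 mm (distance of agar_dish from where it was at the start of the episode above 0.02 m).
It also fails if it takes over 109 s, if anything falls off the work surface, if the arm or the gripper's body presses on something with over 40 N, if the wrist force passes 120 N, or if a joint passes its speed limit or range.

## Working session

There is one attempt and no reset: what is moved stays moved. The work goes in short steps, Python scripts to look and compute and a shell command to move; the robot and the scene stay as the last step left them, time stands still between calls to the robot, and variables do not carry over. Pictures are saved under pics/ and viewed, at most 14 in all, crops included, and the job is handed in when it is done.

```bash
mkdir -p pics; ls; cat > h.py <<'E'
import numpy as np, cv2
from workcell import ctrl
T=['filter_stand','support_screen','collar','funnel','lid','bench_timer_small','tweezers','brown_bottle','agar_dish']
def ray(c,px):
    d=c['R'].T@np.linalg.inv(c['K'])@[px[0],px[1],1]; return -c['R'].T@c['t'],d
def onz(c,px,z):
    o,d=ray(c,px); return o+d*(z-o[2])/d[2]
def tri(l):
    A=np.zeros((3,3));b=np.zeros(3)
    for c,p in l:
        o,d=ray(c,p);d=d/np.linalg.norm(d);M=np.eye(3)-np.outer(d,d);A+=M;b+=M@o
    return np.linalg.solve(A,b)
E
python3 - <<'E'
from h import *
s=ctrl.sense();print(s['tcp_pos'],s['eef_rot'],s['opening'],ctrl.tcp_to_grasp,s['t'])
C={n:ctrl.read_camera(n) for n in('scene','side','wrist')}
for n in C: cv2.imwrite(f'pics/a_{n}.png',C[n]['color']); print(n,-C[n]['R'].T@C[n]['t'])
for t in T:
    l=[]
    for n in C:
        r=ctrl.tip_of(n,t)[:2]
        for q in r: print(t,n,np.round(q['at']),round(q['confidence'],2),np.round(onz(C[n],q['at'],0),3))
        if r and n!='wrist': l.append((C[n],r[0]['at']))
    if len(l)==2: print('  tri',np.round(tri(l),4))
E
```

```text
pics
[0.22146091 0.47566665 0.23045804] [ 2.16181509e-01  9.76352863e-01 -7.73684153e-04 -2.09908646e-04] 0.08542141523536682 0.0187 0.0
scene [-0.0242239  -0.15493083  0.51592198]
side [0.09240231 0.99895293 0.38522118]
wrist [0.14533859 0.51184719 0.37336557]
filter_stand scene [284. 189.] 0.95 [0.556 0.421 0.   ]
filter_stand wrist [398. 388.] 0.59 [0.56  0.423 0.   ]
support_screen scene [380. 286.] 0.94 [0.447 0.129 0.   ]
support_screen side [408. 200.] 0.49 [0.447 0.128 0.   ]
  tri [4.471e-01 1.286e-01 3.000e-04]
collar scene [307. 252.] 0.72 [0.441 0.263 0.   ]
collar side [385. 219.] 0.61 [0.442 0.264 0.   ]
collar wrist [251. 366.] 0.7 [0.443 0.26  0.   ]
  tri [ 4.418e-01  2.638e-01 -4.000e-04]
funnel scene [253. 223.] 0.97 [0.442 0.389 0.   ]
funnel side [357. 240.] 0.77 [0.439 0.392 0.   ]
funnel wrist [343. 332.] 0.74 [0.444 0.393 0.   ]
funnel wrist [252. 365.] 0.18 [0.442 0.261 0.   ]
  tri [ 0.4411  0.3895 -0.0011]
lid scene [327. 207.] 0.97 [0.56  0.318 0.   ]
lid side [327. 216.] 0.82 [0.555 0.335 0.   ]
  tri [ 0.5651  0.3229 -0.0061]
bench_timer_small scene [383. 226.] 0.78 [0.572 0.205 0.   ]
bench_timer_small side [352. 194.] 0.68 [0.584 0.183 0.   ]
  tri [0.57   0.2023 0.0065]
tweezers scene [208. 202.] 0.72 [0.438 0.503 0.   ]
tweezers side [321. 265.] 0.56 [0.442 0.512 0.   ]
tweezers wrist [430. 300.] 0.56 [0.445 0.511 0.   ]
  tri [ 0.4434  0.5092 -0.0036]
brown_bottle scene [368. 186.] 0.8 [0.665 0.299 0.   ]
brown_bottle scene [383. 227.] 0.74 [0.571 0.204 0.   ]
brown_bottle side [298. 200.] 0.51 [0.671 0.305 0.   ]
  tri [ 0.6715  0.3024 -0.0026]
agar_dish scene [434. 205.] 0.61 [0.684 0.166 0.   ]
agar_dish side [330. 182.] 0.63 [0.682 0.146 0.   ]
  tri [0.6722 0.1612 0.0074]
```

View pics/a_scene.png

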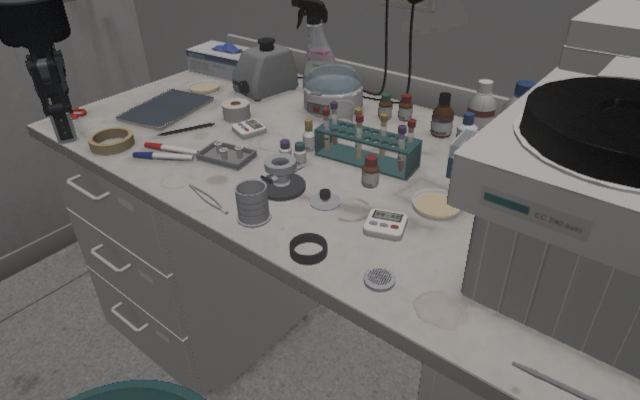

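View pics/a_side.png

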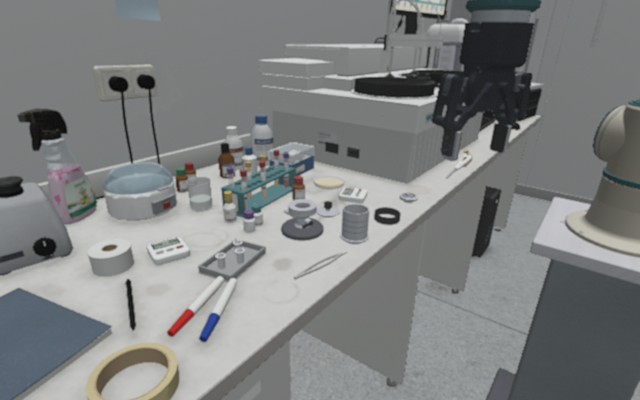

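View pics/a_wrist.png

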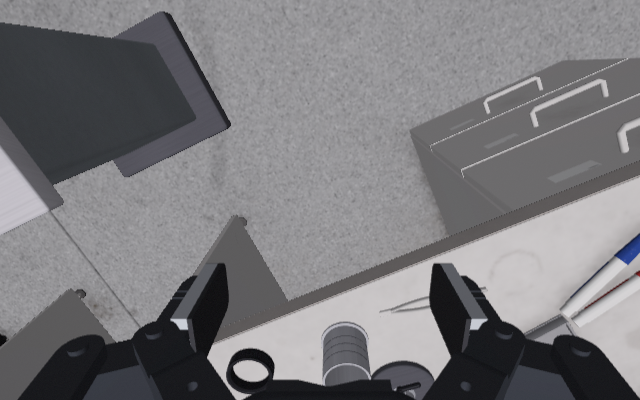

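The pictures agree with the networks: stand at scene (284,180), funnel (252,203), lid (325,200), collar (308,248) and screen (380,278). I'll close along world y for every grasp, and first look at the screen from above.

```bash
python3 -m inch '[[0.36,-0.69,0,0,0,0.218],[0.36,-0.69,0,0,0,0.218],[0.36,-0.69,0,0,0,0.218],[0.36,-0.69,0,0,0,0.218],[0.36,-0.69,0,0,0,0.218],[0.36,-0.69,0,0,0,0.218],[0.36,-0.69,0,0,0,0.218],[0.36,-0.69,0,0,0,0.218],[0.36,-0.69,0,0,0,0.218],[0.36,-0.69,0,0,0,0.218]]'
cat > look.py <<'E'
import sys; from h import *
s=ctrl.sense(); print(s['t'],np.round(s['tcp_pos'],4),np.round(s['eef_rot'],4))
c=ctrl.read_camera('wrist'); cv2.imwrite('pics/'+sys.argv[1]+'.png',c['color'])
for a in sys.argv[2:]:
    t,z=a.split(':')
    for q in ctrl.tip_of('wrist',t)[:2]: print(t,'tip',np.round(q['at']),round(q['confidence'],2),np.round(onz(c,q['at'],float(z)),4))
    for q in ctrl.look_for('wrist',t)[:2]: print('  ext',np.round(q['extent']),round(q['confidence'],2))
print('cam',-c['R'].T@c['t'],'centre hits',onz(c,(320,200),0))
E
python3 look.py b support_screen:0 collar:0
```

```text
t: 2.75
tcp_pos: [0.4012, 0.1319, 0.2314]
eef_rot: [-0.001, 1.0, 0.0, 0.0]
force: [-0.6, 0.0, -0.5]
opening: 0.0856
grasp_force: 0.0
2.75 [0.4012 0.1319 0.2314] [-1.e-03  1.e+00  1.e-04  0.e+00]
support_screen tip [329. 194.] 0.56 [0.4502 0.1328 0.    ]
  ext [326. 195.  40.  43.] 0.74
collar tip [446. 191.] 0.91 [0.4456 0.2631 0.    ]
collar tip [562. 191.] 0.73 [0.4463 0.3915 0.    ]
  ext [447. 192.  58.  57.] 0.92
cam [0.31709699 0.13199514 0.37416408] centre hits [0.45693597 0.12287679 0.        ]
```

```bash
python3 - <<'E'
from h import *
i=cv2.imread('pics/b.png')
a=cv2.resize(i[150:240,270:390],None,fx=6,fy=6,interpolation=cv2.INTER_CUBIC)
cv2.imwrite('pics/b_c.png',a)
E
```

```text
(no output)
```

View pics/b_c.png

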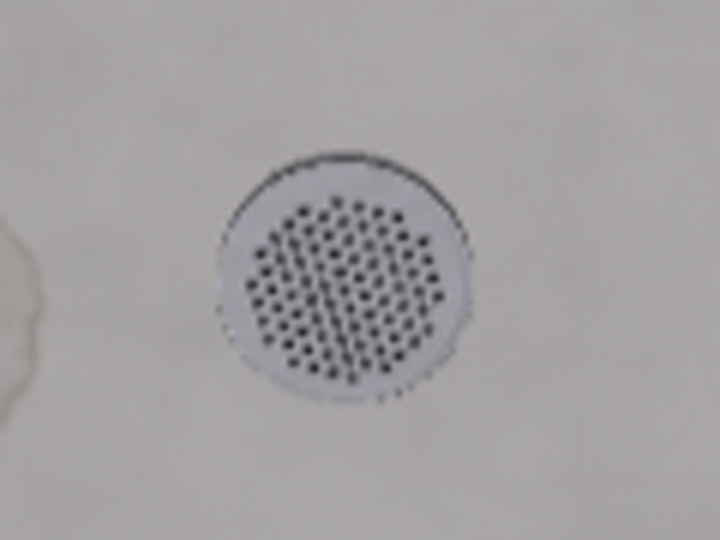

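```bash
python3 - <<'E'
from h import *
c=ctrl.read_camera('wrist'); print(onz(c,(327.5,198.3),.017),onz(c,(327.0,196.3),.0125))
for t in('filter_stand','collar'):
  for q in ctrl.look_for('wrist',t)[:2]: print(t,q)
print(c['K'])
E
```

```text
[0.44884559 0.13068206 0.017     ] [0.448208  0.1301323 0.0125   ]
filter_stand {'extent': [586.5, 289.4, 107.1, 85.7], 'confidence': 0.72}
collar {'extent': [450.5, 189.8, 63.4, 56.1], 'confidence': 0.97}
collar {'extent': [627.4, 182.4, 23.2, 10.4], 'confidence': 0.59}
[[357.02081616   0.         328.55372207]
 [  0.         357.02081616 191.81170314]
 [  0.           0.           1.        ]]
```

```bash
python3 -m inch '[[0.094,-0.003,-0.3,0,0,0],[0.094,-0.003,-0.3,0,0,0],[0.094,-0.003,-0.3,0,0,0],[0.094,-0.003,-0.4,0,0,0],[0.094,-0.003,-0.447,0,0,0],[0.094,-0.003,-0.447,0,0,0],[0.094,-0.003,-0.447,0,0,0],[0.094,-0.003,-0.447,0,0,0]]'; python3 look.py d support_screen:0
```

```text
t: 4.15
tcp_pos: [0.4497, 0.1297, 0.0094]
eef_rot: [-0.0, 1.0, 0.0, 0.001]
force: [0.7, -0.3, 1.3]
opening: 0.0854
grasp_force: 0.0
4.15 [0.4497 0.1297 0.0094] [-1.0e-04  1.0e+00  4.0e-04  1.5e-03]
support_screen tip [329. 250.] 0.7 [0.4481 0.1303 0.    ]
  ext [329. 262. 103.  98.] 0.64
cam [0.36514266 0.12986605 0.15197597] centre hits [0.42243221 0.12612042 0.        ]
```

View pics/d.png

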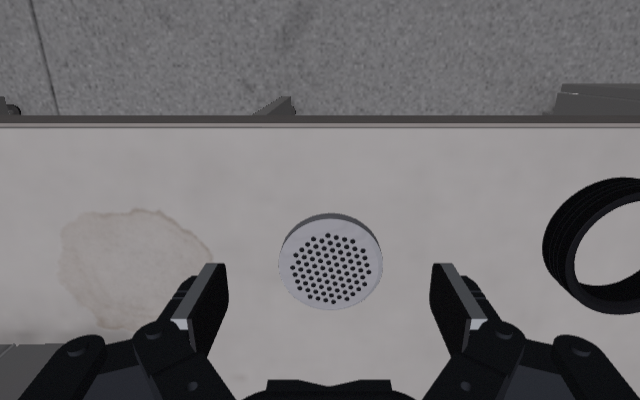

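```bash
python3 - <<'E'
from h import *
c=ctrl.read_camera('wrist'); print(onz(c,(331,268),.017))
p=lambda X:(lambda u:u[:2]/u[2])(c['K']@(c['R']@np.array(X)+c['t']))
for sy in(-1,1):
  for sx in(-1,1): print(sx,sy,p([.4497+sx*.011,.1297+sy*.0427,.0094+.013]))
print(p([.4497,.1297,.0094]),p([.4497,.1297,.017]))
E
```

```text
[0.44653788 0.13094167 0.017     ]
-1 -1 [223.77314332 258.30171684]
1 -1 [228.72395219 303.49596905]
-1 1 [432.40117184 258.26832166]
1 1 [427.47815564 303.44782118]
[328.12856787 265.18749061] [328.11983788 274.36833917]
```

```bash
python3 -m inch '[[-0.006,0,-0.002,0,0,0],[-0.006,0,-0.002,0,0,0],[-0.006,0,-0.002,0,0,0],[-0.006,0,-0.002,0,0,0],[-0.006,0,-0.002,0,0,0],[-0.006,0,-0.002,0,0,0],[-0.006,0,-0.002,0,0,0],[-0.006,0,-0.002,0,0,0]]' 1; python3 look.py e support_screen:0
```

```text
t: 5.35
tcp_pos: [0.4459, 0.1295, 0.0074]
eef_rot: [-0.0, 1.0, 0.0, 0.0]
force: [-1.6, 0.0, 6.3]
opening: 0.0426
grasp_force: 61.0
5.35 [0.4459 0.1295 0.0074] [-1.e-04  1.e+00  1.e-04  3.e-04]
support_screen tip [327. 262.] 0.75 [0.4493 0.129  0.    ]
  ext [329. 271.  96.  95.] 0.67
cam [0.36171429 0.12976057 0.15012571] centre hits [0.41792646 0.12598952 0.        ]
```

View pics/e.png

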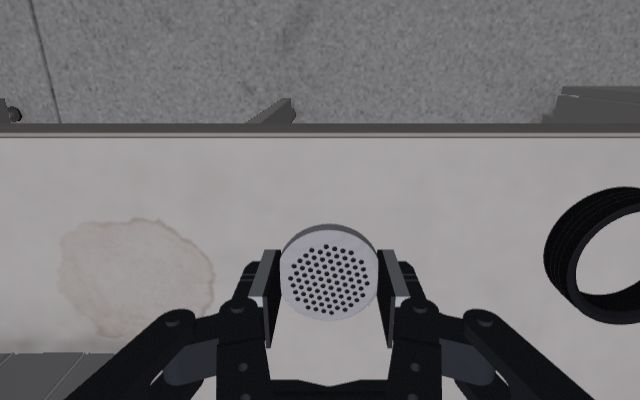

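The opening reads 42.6 mm rather than 46, and the pads cover the disc's edge. The tips are on the bevel, so I'll open, go about 5.5 mm lower and regrip.

```bash
python3 -m inch '[[0,0,0,0,0,0],[0,0,0,0,0,0],[0,0,0,0,0,0],[0.001,0,-0.011,0,0,0],[0.001,0,-0.011,0,0,0],[0.001,0,-0.011,0,0,0]]' -0.3;  python3 -m inch '[[0,0,0,0,0,0],[0,0,0,0,0,0],[0,0,0,0,0,0],[0,0,0,0,0,0],[0,0,0,0,0,0],[0,0,0,0,0,0]]' 1; python3 look.py f support_screen:0
```

```text
t: 6.25
tcp_pos: [0.446, 0.1295, 0.0012]
eef_rot: [-0.0, 1.0, 0.0, -0.0]
force: [0.3, -0.0, 0.5]
opening: 0.0558
grasp_force: 0.0
t: 7.0
tcp_pos: [0.4466, 0.1296, 0.0019]
eef_rot: [-0.0, 1.0, 0.0, 0.001]
force: [-1.3, 0.4, 5.1]
opening: 0.0424
grasp_force: 61.1
7.0 [0.4466 0.1296 0.0019] [-1.e-04  1.e+00  2.e-04  6.e-04]
support_screen tip [330. 265.] 0.58 [0.4484 0.1306 0.    ]
  ext [328. 277. 103.  98.] 0.55
cam [0.3622865  0.12980163 0.14465449] centre hits [0.41652927 0.12619441 0.        ]
```

```bash
python3 - <<'E'
from h import *
a=[cv2.resize(cv2.imread(f'pics/{n}.png')[215:350,240:420],None,fx=4,fy=4,interpolation=cv2.INTER_CUBIC) for n in 'ef']
cv2.imwrite('pics/f_c.png',cv2.resize(np.hstack(a),None,fx=.55,fy=.55,interpolation=cv2.INTER_AREA))
E
```

```text
(no output)
```

View pics/f_c.png

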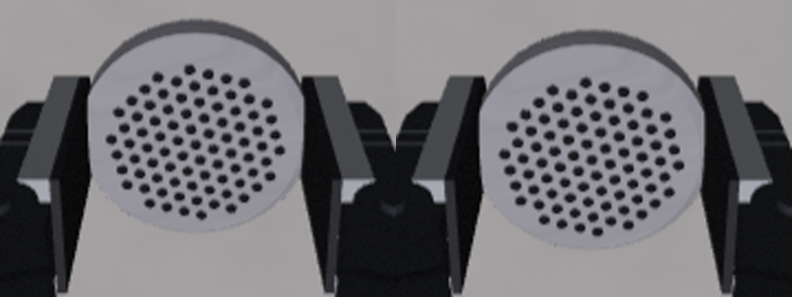

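```bash
python3 - <<'E'
from h import *
c=ctrl.read_camera('wrist');t=ctrl.sense()['tcp_pos']; print(t)
# camera fixed to tool: pixel of tip corners, in tool-relative coordinates
for px in((226,264),(432,264)): print('open',onz(c,px,t[2]+.013)-t)
for px in((281,250.5),(378,250.5)):
  for d in(0,.003,.006,.009): print('shut on disc',d,onz(c,px,t[2]+d)-t)
E
```

```text
[0.44659348 0.12960244 0.00195899]
open [-0.00739201 -0.04215998  0.013     ]
open [-0.0073766   0.04312051  0.013     ]
shut on disc 0 [-6.58646995e-03 -2.10594687e-02 -1.04083409e-17]
shut on disc 0.003 [-0.00822045 -0.02061253  0.003     ]
shut on disc 0.006 [-0.00985442 -0.02016559  0.006     ]
shut on disc 0.009 [-0.0114884  -0.01971866  0.009     ]
shut on disc 0 [-6.57982600e-03  2.25033983e-02 -1.04083409e-17]
shut on disc 0.003 [-0.00821394  0.02203448  0.003     ]
shut on disc 0.006 [-0.00984806  0.02156556  0.006     ]
shut on disc 0.009 [-0.01148218  0.02109664  0.009     ]
```

The pad-tip geometry shows the tips were right the first time: about 2 mm above the TCP at this opening, and the opening simply reads about 3.5 mm short under load. They are now too low, so I'll raise back 5.5 mm and regrip.

```bash
python3 -m inch '[[0,0,0,0,0,0],[0,0,0,0,0,0],[0,0,0,0,0,0],[0,0,0.012,0,0,0],[0,0,0.012,0,0,0],[0,0,0.012,0,0,0]]' -0.3;  python3 -m inch '[[0,0,0,0,0,0],[0,0,0,0,0,0],[0,0,0,0,0,0],[0,0,0,0,0,0],[0,0,0,0,0,0],[0,0,0,0,0,0]]' 1; python3 -m inch '[[0,0,0.1,0,0,0],[-0.06,0.25,0.38,0,0,0],[-0.06,0.5,0.38,0,0,0],[-0.06,0.57,0.38,0,0,0],[-0.06,0.57,0.38,0,0,0],[-0.06,0.57,0.38,0,0,0],[-0.06,0.57,0.38,0,0,0],[-0.06,0.57,0.38,0,0,0],[-0.06,0.57,0.38,0,0,0],[-0.06,0.57,0.38,0,0,0],[-0.06,0.57,0.38,0,0,0]]'; python3 look.py g support_screen:0 filter_stand:0 funnel:0 collar:0 lid:0
```

```text
t: 7.95
tcp_pos: [0.4462, 0.1295, 0.0074]
eef_rot: [-0.0, 1.0, 0.0, 0.0]
force: [0.2, -0.2, -0.0]
opening: 0.0557
grasp_force: 0.0
t: 8.7
tcp_pos: [0.4465, 0.1296, 0.008]
eef_rot: [-0.0, 1.0, 0.0, 0.0]
force: [-1.2, -0.6, 5.7]
opening: 0.042
grasp_force: 60.4
t: 10.07
tcp_pos: [0.4164, 0.4137, 0.1972]
eef_rot: [0.0, 1.0, -0.0, -0.0]
force: [-0.2, 0.6, -0.8]
opening: 0.0422
grasp_force: 61.6
10.075 [0.4164 0.4137 0.1972] [ 5.e-04  1.e+00 -0.e+00 -1.e-04]
support_screen tip [327. 260.] 0.55 [0.5287 0.4119 0.    ]
support_screen tip [246. 290.] 0.32 [0.5663 0.3212 0.    ]
  ext [327. 272.  98.  97.] 0.89
filter_stand tip [140. 299.] 0.48 [0.5776 0.2019 0.    ]
  ext [346. 319.  70.  49.] 0.94
funnel tip [309. 188.] 0.92 [0.4467 0.3943 0.    ]
  ext [305. 203.  70.  82.] 0.56
collar tip [178. 184.] 0.57 [0.4418 0.2628 0.    ]
  ext [173. 186.  70.  67.] 0.73
lid tip [247. 292.] 0.66 [ 0.5694  0.3222 -0.    ]
  ext [231. 285.  22.  29.] 0.58
cam [0.33227923 0.41404045 0.34003683] centre hits [0.45926366 0.40524495 0.        ]
```

View pics/g.png

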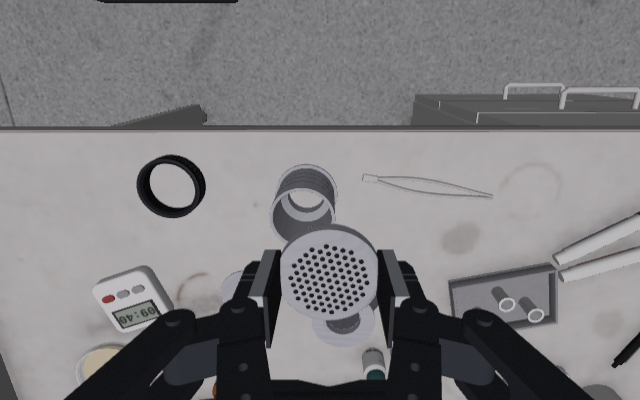

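```bash
python3 -m inch '[[0.22,0.012,0,0,0,0],[0.22,0.012,0,0,0,0],[0.22,0.012,0,0,0,0],[0.22,0.012,0,0,0,0],[0.22,0.012,0,0,0,0]]'; python3 look.py k support_screen:0 filter_stand:0 lid:0; python3 - <<'E'
from h import *
a=cv2.imread('pics/k.png')[120:340,200:450]
cv2.imwrite('pics/k_c.png',cv2.resize(a,None,fx=2.6,fy=2.6,interpolation=cv2.INTER_CUBIC))
E
```

```text
t: 11.25
tcp_pos: [0.5253, 0.4209, 0.1982]
eef_rot: [-0.001, 1.0, 0.0, 0.0]
force: [-0.5, -0.1, -0.9]
opening: 0.0421
grasp_force: 61.6
11.25 [0.5253 0.4209 0.1982] [-6.e-04  1.e+00  4.e-04  4.e-04]
support_screen tip [330. 259.] 0.67 [0.637  0.4227 0.    ]
  ext [328. 273.  98.  98.] 0.69
  ext [108. 205.  94.  76.] 0.45
filter_stand tip [333. 189.] 0.86 [0.5573 0.4262 0.    ]
  ext [334. 190.  94.  84.] 0.86
lid tip [231. 196.] 0.92 [0.5642 0.3228 0.    ]
  ext [230. 199.  56.  52.] 0.94
cam [0.44104399 0.42095325 0.34096587] centre hits [0.56874731 0.41272543 0.        ]
```

View pics/k_c.png

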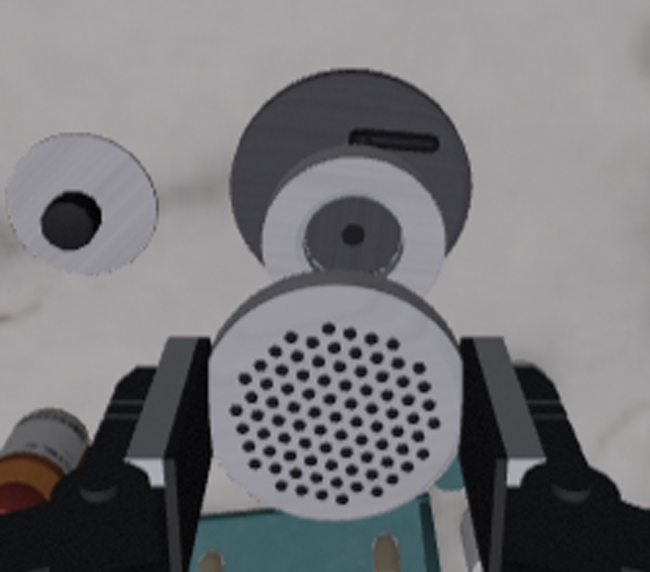

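```bash
python3 - <<'E'
from h import *
c=ctrl.read_camera('wrist');t=ctrl.sense()['tcp_pos'];print(t)
print('seat',onz(c,(336.2,212.7),.062)); s=onz(c,(329.2,278.5),t[2]+.009);print('screen',s,s-t)
E
```

```text
[0.52594596 0.42050006 0.19749996]
seat [0.55724776 0.42739051 0.062     ]
screen [0.52812736 0.42114272 0.20649996] [0.00218139 0.00064266 0.009     ]
```

```bash
python3 -m inch '[[-0.01,0.008,-0.15,0,0,0],[-0.01,0.008,-0.15,0,0,0],[-0.01,0.008,-0.15,0,0,0],[-0.01,0.008,-0.15,0,0,0]]'; python3 look.py m support_screen:0 filter_stand:0; python3 - <<'E'
from h import *
S=ctrl.read_camera('scene');ctrl.read_camera('side')
for n in('scene','side'):
  for t in('filter_stand','support_screen'): print(n,t,[(q['extent'],q['confidence']) for q in ctrl.look_for(n,t)[:2]],[(np.round(q['at'],1),q['confidence']) for q in ctrl.tip_of(n,t)[:2]])
A=cv2.resize(cv2.imread('pics/m.png')[90:370,170:490],None,fx=1.4,fy=1.4,interpolation=cv2.INTER_CUBIC)
B=cv2.resize(S['color'][120:220,240:330],None,fx=3.92,fy=3.92,interpolation=cv2.INTER_CUBIC)
cv2.imwrite('pics/m_c.png',np.hstack([A,B[:392]]))
E
```

```text
t: 12.15
tcp_pos: [0.5222, 0.4251, 0.1254]
eef_rot: [-0.0, 1.0, 0.001, 0.002]
force: [-0.5, 0.4, -0.6]
opening: 0.0421
grasp_force: 61.6
12.15 [0.5222 0.4251 0.1254] [-0.      1.      0.0013  0.0018]
support_screen tip [330. 260.] 0.77 [0.5939 0.4272 0.    ]
  ext [327. 272.  96. 100.] 0.74
filter_stand tip [328. 224.] 0.97 [0.5598 0.4257 0.    ]
  ext [331. 208. 119.  81.] 0.64
cam [0.43759615 0.42499625 0.26787708] centre hits [0.5387679  0.41889096 0.        ]
scene filter_stand [([284.0, 175.4, 46.2, 46.7], 0.72), ([435.2, 203.3, 49.9, 35.6], 0.54)] [(array([280.1, 189.4]), 0.7)]
scene support_screen [([262.1, 135.1, 19.5, 18.8], 0.59)] [(array([264.4, 140.1]), 0.52)]
side filter_stand [([303.1, 218.9, 43.9, 40.7], 0.82)] [(array([301. , 233.5]), 0.85)]
side support_screen [([321.5, 178.4, 14.4, 17.0], 0.59)] [(array([317.5, 179.1]), 0.54)]
```

View pics/m_c.png

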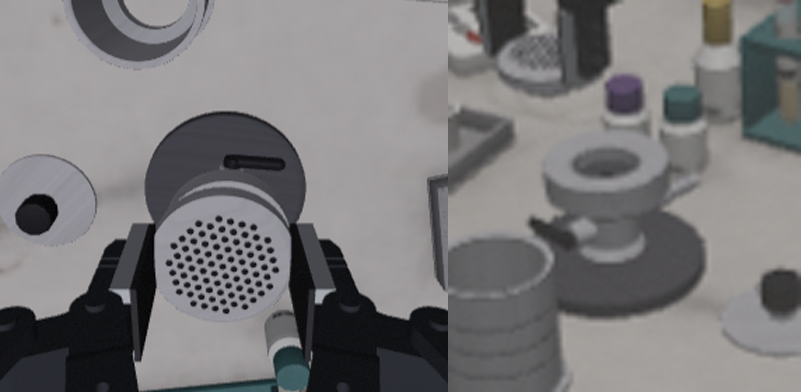

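```bash
python3 - <<'E'
from h import *
S=ctrl.read_camera('scene');D=ctrl.read_camera('side')
print(onz(S,(280.6,161.1),.062))
print('stand ext? tip',onz(S,(280.1,189.4),0),onz(D,(301,233.5),0),tri([(S,(280.1,189.4)),(D,(301,233.5))]))
B=cv2.resize(D['color'][160:250,270:360],None,fx=6,fy=6,interpolation=cv2.INTER_CUBIC)
cv2.imwrite('pics/n_c.png',B)
E
```

```text
[0.55524046 0.42274526 0.062     ]
stand ext? tip [0.55172194 0.42608144 0.        ] [0.5486334  0.44081323 0.        ] [ 0.55669886  0.43167513 -0.00564917]
```

View pics/n_c.png

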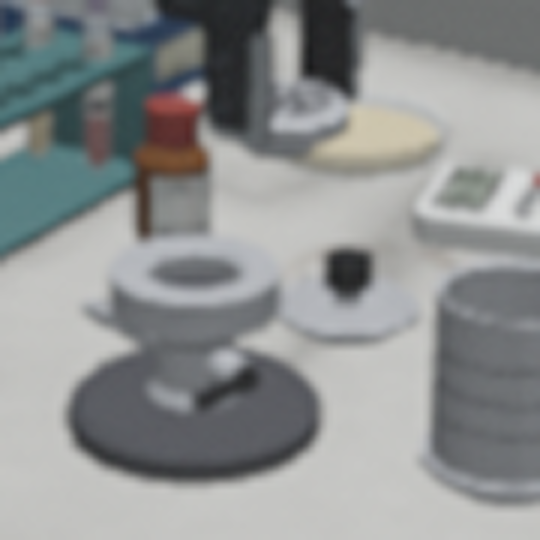

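```bash
python3 - <<'E'
from h import *
S=ctrl.read_camera('scene');D=ctrl.read_camera('side')
print(tri([(S,(280.6,161.1)),(D,(303,205.2))]),onz(D,(303,205.2),.062)); print(ctrl.sense()['tcp_pos'])
E
```

```text
[0.55678151 0.42497154 0.05925374] [0.5507847  0.43146277 0.062     ]
[0.52110593 0.42445785 0.12233168]
```

```bash
python3 -m inch '[[0.07,0.001,-0.05,0,0,0],[0.07,0.001,-0.07,0,0,0],[0.07,0.001,-0.095,0,0,0],[0.07,0.001,-0.104,0,0,0],[0.07,0.001,-0.108,0,0,0],[0.07,0.001,-0.111,0,0,0],[0.07,0.001,-0.111,0,0,0],[0.07,0.001,-0.111,0,0,0]]'
```

```text
t: 14.1
tcp_pos: [0.5562, 0.425, 0.0672]
eef_rot: [-0.0, 1.0, 0.0, 0.0]
force: [-0.4, 0.3, -0.0]
opening: 0.0424
grasp_force: 61.6
```

No contact force, so the boss is entering freely. I'll go on down gently.

```bash
python3 -m inch '[[0,0,-0.004,0,0,0],[0,0,-0.008,0,0,0],[0,0,-0.008,0,0,0],[0,0,-0.008,0,0,0]]'; python3 -m inch '[[0,0,-0.002,0,0,0],[0,0,-0.002,0,0,0],[0,0,-0.002,0,0,0]]'
```

```text
t: 14.6
tcp_pos: [0.5561, 0.425, 0.0628]
eef_rot: [-0.0, 1.0, 0.0, -0.0]
force: [-0.3, -0.3, -1.2]
opening: 0.0422
grasp_force: 61.6
t: 14.98
tcp_pos: [0.5562, 0.425, 0.0621]
eef_rot: [-0.0, 1.0, 0.0, 0.0]
force: [-0.5, 0.4, 1.2]
opening: 0.0421
grasp_force: 61.7
```

```bash
python3 -m inch '[[0,0,0,0,0,0],[0,0,0,0,0,0],[0,0,0,0,0,0],[0,0,0.05,0,0,0],[0,0,0.15,0,0,0],[-0.06,0,0.25,0,0,0],[-0.06,0,0.25,0,0,0],[-0.06,0,0.25,0,0,0]]' -0.3; python3 look.py o support_screen:0.054 filter_stand:0 collar:0; python3 - <<'E'
from h import *
D=ctrl.read_camera('side')
A=cv2.resize(cv2.imread('pics/o.png')[120:320,220:450],None,fx=2,fy=2,interpolation=cv2.INTER_CUBIC)
B=cv2.resize(D['color'][190:250,270:340],None,fx=4.8,fy=4.8,interpolation=cv2.INTER_CUBIC)
h=min(len(A),len(B));cv2.imwrite('pics/o_c.png',np.hstack([A[:h],B[:h]]))
E
```

```text
t: 15.98
tcp_pos: [0.526, 0.4249, 0.1865]
eef_rot: [-0.0, 1.0, -0.0, -0.0]
force: [-0.9, -0.5, -1.5]
opening: 0.0554
grasp_force: 0.0
15.975 [0.526  0.4249 0.1865] [-2.e-04  1.e+00 -1.e-04 -1.e-04]
support_screen tip [330. 215.] 0.89 [0.558  0.4262 0.054 ]
  ext [328. 220.  54.  56.] 0.97
  ext [428.  71. 152.  34.] 0.4
filter_stand tip [329. 197.] 0.67 [0.5619 0.4256 0.    ]
  ext [332. 204.  99. 111.] 0.71
  ext [134.  65.  87.  78.] 0.7
cam [0.44187213 0.42516866 0.32931947] centre hits [0.56485212 0.41679123 0.        ]
```

View pics/o_c.png

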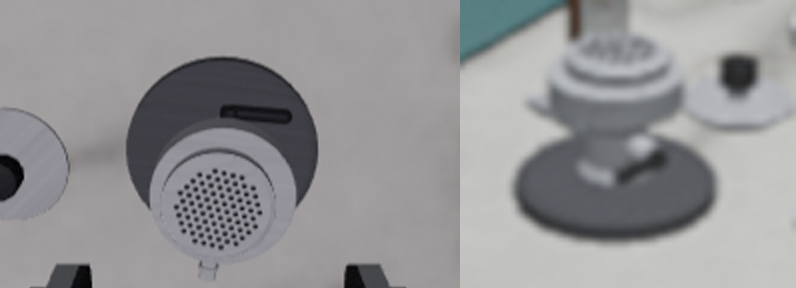

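Screen sits flat: in the crop its rim is concentric with the seat around (218,207), and the side view is level. Next the collar.

```bash
python3 -m inch '[[-0.1,-0.15,0,0,0,0],[-0.232,-0.324,0,0,0,0],[-0.232,-0.324,0,0,0,0],[-0.232,-0.324,0,0,0,0],[-0.232,-0.324,-0.05,0,0,0],[-0.232,-0.324,-0.05,0,0,0],[-0.232,-0.324,-0.05,0,0,0]]' -1; python3 look.py p collar:0; python3 - <<'E'
from h import *
c=ctrl.read_camera('wrist');s=ctrl.sense();print(s['tcp_pos'])
g=c['color'].max(2); m=(g<70).astype(np.uint8); m[260:]=0
n,l,st,ce=cv2.connectedComponentsWithStats(m)
for i in range(1,n):
    if st[i][4]>300: print(st[i],ce[i])
i=1+np.argmax(st[1:,4]); 
cs,_=cv2.findContours((l==i).astype(np.uint8),cv2.RETR_CCOMP,cv2.CHAIN_APPROX_NONE)
for k in cs:
    if len(k)>60: e=cv2.fitEllipse(k); print(len(k),e,onz(c,e[0],.009),onz(c,e[0],.018))
E
```

```text
t: 17.25
tcp_pos: [0.4107, 0.2635, 0.1627]
eef_rot: [-0.0, 1.0, 0.0, 0.0]
force: [-0.6, -0.4, 0.1]
opening: 0.0854
grasp_force: 0.0
17.25 [0.4107 0.2635 0.1627] [-2.e-04  1.e+00  3.e-04  4.e-04]
collar tip [471. 206.] 0.32 [0.4465 0.395  0.    ]
  ext [326. 206.  67.  72.] 0.77
cam [0.3264922  0.26368709 0.30539726] centre hits [0.44087237 0.25616108 0.        ]
[0.41055523 0.26331865 0.16254403]
[  0 107  22  30 461] [  8.06073753 122.42950108]
[191 108  64  29 923] [230.67172264 126.38786566]
[ 291  170   69   69 1733] [325.12983266 205.53375649]
193 ((325.12481689453125, 204.12388610839844), (67.85650634765625, 68.29327392578125), 170.56134033203125) [0.44140056 0.26083543 0.009     ] [0.4379071  0.26091838 0.018     ]
145 ((325.13726806640625, 202.9249725341797), (48.10102462768555, 55.045196533203125), 91.77265930175781) [0.44025805 0.26084964 0.009     ] [0.43679929 0.26093215 0.018     ]
```

```bash
python3 -m inch '[[0.06,-0.003,-0.1,0,0,0],[0.06,-0.003,-0.2,0,0,0],[0.06,-0.003,-0.28,0,0,0],[0.06,-0.003,-0.31,0,0,0],[0.06,-0.003,-0.317,0,0,0],[0.06,-0.003,-0.317,0,0,0],[0.06,-0.003,-0.317,0,0,0],[0.06,-0.003,-0.317,0,0,0]]'; cat > ell.py <<'E'
import sys; from h import *
c=ctrl.read_camera('wrist');s=ctrl.sense();t=s['tcp_pos'];print(t)
cv2.imwrite('pics/%s.png'%sys.argv[1],c['color'])
for q in ctrl.look_for('wrist','collar')[:1]: print(q['extent'],q['confidence'])
g=c['color'].max(2); m=(g<70).astype(np.uint8)
cs,_=cv2.findContours(m,cv2.RETR_CCOMP,cv2.CHAIN_APPROX_NONE)
for k in cs:
    if len(k)>60:
        e=cv2.fitEllipse(k)
        if 40<e[1][0]<200 and abs(e[0][0]-328)<30: print(len(k),np.round(e[0]),np.round(e[1]),onz(c,e[0],t[2])-t,onz(c,e[0],t[2]+.014)-t)
E
python3 ell.py q
```

```text
t: 18.45
tcp_pos: [0.4407, 0.2618, 0.0044]
eef_rot: [-0.0, 1.0, 0.0, 0.001]
force: [0.2, 0.2, 0.2]
opening: 0.0856
grasp_force: 0.0
[0.44051947 0.26169226 0.00412426]
[327.1, 269.5, 140.8, 139.2] 0.61
397 [326. 270.] [138. 141.] [ 3.81993849e-03 -9.64856081e-04  1.38777878e-17] [-0.00480692 -0.00085069  0.014     ]
270 [326. 266.] [ 83. 107.] [ 1.57658192e-03 -9.01397927e-04  1.38777878e-17] [-0.00683047 -0.00079345  0.014     ]
```

```bash
python3 -m inch '[[-0.003,-0.001,0,0,0,0],[-0.003,-0.001,0,0,0,0],[-0.003,-0.001,0,0,0,0],[-0.003,-0.001,0,0,0,0],[-0.003,-0.001,0,0,0,0],[-0.003,-0.001,0,0,0,0],[-0.003,-0.001,0,0,0,0]]' 1; python3 -m inch '[[0,0,0.06,0,0,0],[0,0,0.2,0,0,0],[0,0.1,0.3,0,0,0],[0,0.2,0.36,0,0,0],[0.1,0.324,0.36,0,0,0],[0.17,0.324,0.36,0,0,0],[0.17,0.324,0.36,0,0,0],[0.17,0.324,0.36,0,0,0],[0.17,0.324,0.36,0,0,0]]'; python3 ell.py r; python3 look.py r support_screen:0.054 filter_stand:0
```

```text
t: 19.42
tcp_pos: [0.439, 0.2612, 0.0041]
eef_rot: [-0.0, 1.0, 0.0, 0.0]
force: [-1.6, -0.7, 6.4]
opening: 0.0568
grasp_force: 64.2
t: 20.55
tcp_pos: [0.523, 0.4227, 0.1845]
eef_rot: [-0.0, 1.0, 0.0, 0.001]
force: [1.2, 1.0, -0.6]
opening: 0.0563
grasp_force: 64.1
[0.52306003 0.42276228 0.18477499]
[328.1, 274.8, 138.5, 136.5] 0.81
485 [334. 349.] [ 78. 175.] [0.04866116 0.00291429 0.        ] [0.03559571 0.00263772 0.014     ]
275 [328. 271.] [ 82. 106.] [0.00362684 0.00017161 0.        ] [-0.00501347  0.00016455  0.014     ]
171 [332. 198.] [89. 95.] [-0.03196122  0.00189208  0.        ] [-0.0371046   0.00171596  0.014     ]
20.65 [0.5231 0.4228 0.1848] [-2.e-04  1.e+00  6.e-04  7.e-04]
support_screen tip [329. 221.] 0.58 [0.5598 0.4238 0.054 ]
  ext [329. 226.  47.  56.] 0.73
filter_stand tip [331. 198.] 0.92 [0.5598 0.426  0.    ]
  ext [333. 207. 102. 114.] 0.87
cam [0.4387996  0.42288937 0.32745182] centre hits [0.56168003 0.41499917 0.        ]
```

```bash
python3 -m inch '[[0.066,0.004,-0.05,0,0,0],[0.066,0.004,-0.13,0,0,0],[0.066,0.004,-0.19,0,0,0],[0.066,0.004,-0.207,0,0,0],[0.066,0.004,-0.214,0,0,0],[0.066,0.004,-0.221,0,0,0],[0.066,0.004,-0.225,0,0,0],[0.066,0.004,-0.225,0,0,0]]'
```

```text
t: 21.9
tcp_pos: [0.5567, 0.4251, 0.0713]
eef_rot: [-0.0, 1.0, 0.0, 0.0]
force: [-0.4, -0.5, -0.8]
opening: 0.0566
grasp_force: 64.1
```

```bash
python3 -m inch '[[0,0,-0.003,0,0,0],[0,0,-0.006,0,0,0],[0,0,-0.009,0,0,0],[0,0,-0.009,0,0,0],[0,0,-0.009,0,0,0]]'
```

```text
t: 22.52
tcp_pos: [0.5566, 0.4249, 0.0662]
eef_rot: [-0.0, 1.0, -0.0, -0.0]
force: [0.8, 0.1, -0.5]
opening: 0.0568
grasp_force: 64.1
```

```bash
python3 -m inch '[[0,0,-0.001,0,0,0],[0,0,-0.001,0,0,0],[0,0,-0.001,0,0,0]]';  python3 -m inch '[[0,0,0,0,0,0],[0,0,0,0,0,0],[0,0,0,0,0,0],[0,0,0,0,0,0],[0,0,0.05,0,0,0],[0,0,0.15,0,0,0],[-0.07,0,0.25,0,0,0],[-0.07,0,0.25,0,0,0],[-0.07,0,0.25,0,0,0]]' -0.8; python3 ell.py s; python3 look.py s support_screen:0.054 collar:0.062 filter_stand:0; python3 - <<'E'
from h import *
D=ctrl.read_camera('side')
A=cv2.resize(cv2.imread('pics/s.png')[120:320,220:450],None,fx=2,fy=2,interpolation=cv2.INTER_CUBIC)
B=cv2.resize(D['color'][180:250,270:340],None,fx=5.7,fy=5.7,interpolation=cv2.INTER_CUBIC)
h=min(len(A),len(B));cv2.imwrite('pics/s_c.png',np.hstack([A[:h],B[:h,:340]]))
E
```

```text
t: 22.9
tcp_pos: [0.5567, 0.425, 0.0662]
eef_rot: [-0.0, 1.0, 0.0, 0.0]
force: [-1.1, -1.2, 1.9]
opening: 0.0565
grasp_force: 64.4
t: 24.02
tcp_pos: [0.5215, 0.4249, 0.1905]
eef_rot: [-0.0, 1.0, -0.0, -0.0]
force: [-0.8, 0.0, -0.6]
opening: 0.0771
grasp_force: 0.0
[0.52142934 0.42457659 0.18926882]
[330.1, 228.7, 77.0, 79.0] 0.69
2384 [335. 347.] [128. 582.] [0.04875844 0.00377539 0.        ] [0.03585235 0.00346641 0.014     ]
602 [330. 212.] [ 83. 111.] [-0.02473899  0.00127712  0.        ] [-0.03050313  0.00121091  0.014     ]
156 [329. 227.] [50. 60.] [-0.01763339  0.00063864  0.        ] [-0.024088    0.00063447  0.014     ]
24.125 [0.5214 0.4244 0.1887] [ 1.0e-04  1.0e+00 -1.0e-03 -1.3e-03]
support_screen tip [328. 222.] 0.63 [0.5605 0.4243 0.054 ]
  ext [328. 229.  55.  48.] 0.65
  ext [331. 231.  79.  78.] 0.68
filter_stand tip [329. 199.] 0.77 [0.5597 0.425  0.    ]
  ext [332. 189.  97.  70.] 0.9
  ext [ 82. 304.  93.  72.] 0.74
cam [0.43768521 0.42501529 0.33170526] centre hits [0.56065062 0.4159484  0.        ]
```

View pics/s_c.png

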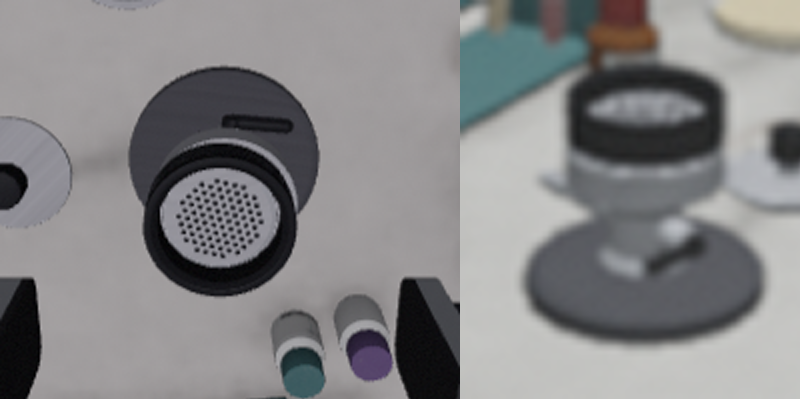

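The collar is down and level. The white crescent is a 1–2 mm lateral offset, which is within tolerance. Now the funnel.

```bash
python3 -m inch '[[-0.1,-0.03,0,0,0,0],[-0.22,-0.068,0,0,0,0],[-0.22,-0.068,0,0,0,0],[-0.22,-0.068,0,0,0,0]]' -1; python3 look.py u funnel:0; python3 look.py u funnel:0; python3 - <<'E'
from h import *
S=ctrl.read_camera('scene');D=ctrl.read_camera('side')
for i in range(1):
  a=ctrl.tip_of('scene','funnel')[0];b=ctrl.tip_of('side','funnel')[0]; print(a,b,tri([(S,a['at']),(D,b['at'])]))
E
```

```text
t: 25.02
tcp_pos: [0.4121, 0.3913, 0.1918]
eef_rot: [-0.0, 1.0, 0.001, 0.001]
force: [0.8, 0.2, 0.0]
opening: 0.0854
grasp_force: 0.0
25.025 [0.4121 0.3913 0.1918] [-2.e-04  1.e+00  7.e-04  9.e-04]
funnel tip [328. 193.] 0.88 [0.4458 0.3919 0.    ]
  ext [330. 211.  71.  90.] 0.91
cam [0.32770348 0.39135835 0.33447618] centre hits [0.453359   0.38336665 0.        ]
25.175 [0.4129 0.3914 0.1914] [2.e-04 1.e+00 5.e-04 6.e-04]
funnel tip [329. 195.] 0.91 [0.4484 0.3927 0.    ]
  ext [332. 212.  66.  87.] 0.93
  ext [250. 382.  31.  36.] 0.66
cam [0.32858914 0.39160738 0.33409309] centre hits [0.45386958 0.38339072 0.        ]
{'at': [253.4, 219.2], 'confidence': 0.77} {'at': [356.0, 240.5], 'confidence': 0.86} [0.44424845 0.39218712 0.00156584]
```

```bash
python3 -m inch '[[0.064,0,0,0,0,0],[0.064,0,-0.1,0,0,0],[0.064,0,-0.2,0,0,0],[0.064,0,-0.29,0,0,0],[0.064,0,-0.333,0,0,0],[0.064,0,-0.333,0,0,0],[0.064,0,-0.333,0,0,0]]' -1; python3 -m inch '[[0,0,0,0,0,0],[0,0,0,0,0,0],[0,0,0,0,0,0],[0,0,0,0,0,0],[0,0,0,0,0,0],[0,0,0,0,0,0],[0,0,0,0,0,0]]' 1; python3 -m inch '[[0,0,0.06,0,0,0],[0,0,0.16,0,0,0],[0,0,0.26,0,0,0],[0,0,0.3,0,0,0],[0,0,0.3,0,0,0],[0,0,0.3,0,0,0]]'; python3 look.py v funnel:.15; python3 - <<'E'
from h import *
S=ctrl.read_camera('scene');D=ctrl.read_camera('side')
a=ctrl.tip_of('scene','funnel')[0];b=ctrl.tip_of('side','funnel')[0]; print(a,b,tri([(S,a['at']),(D,b['at'])]),ctrl.sense()['tcp_pos'])
E
```

```text
t: 26.4
tcp_pos: [0.4444, 0.3915, 0.0258]
eef_rot: [-0.0, 1.0, 0.001, 0.001]
force: [0.9, 0.4, -0.0]
opening: 0.0853
grasp_force: 0.0
t: 27.28
tcp_pos: [0.4443, 0.3915, 0.0258]
eef_rot: [-0.0, 1.0, 0.001, 0.001]
force: [-0.3, 0.2, 6.1]
opening: 0.0523
grasp_force: 63.3
t: 28.02
tcp_pos: [0.443, 0.3905, 0.1723]
eef_rot: [-0.0, 1.0, -0.001, -0.001]
force: [-0.0, 0.1, -2.1]
opening: 0.0518
grasp_force: 63.1
28.025 [0.443  0.3905 0.1723] [-1.0e-04  1.0e+00 -9.0e-04 -1.2e-03]
funnel tip [326. 243.] 0.57 [0.4443 0.3893 0.15  ]
  ext [329. 291. 162. 188.] 0.67
cam [0.35922277 0.39101292 0.31524934] centre hits [0.47611523 0.38245387 0.        ]
{'at': [244.5, 147.3], 'confidence': 0.82} {'at': [359.7, 172.2], 'confidence': 0.95} [0.44407323 0.39067708 0.14735768] [0.44348479 0.39083784 0.17373138]
```

```bash
python3 -m inch '[[0.1,0.03,0,0,0,0],[0.227,0.069,0,0,0,0],[0.227,0.069,0,0,0,0],[0.227,0.069,0,0,0,0],[0.227,0.069,-0.07,0,0,0],[0.227,0.069,-0.11,0,0,0],[0.227,0.069,-0.127,0,0,0],[0.227,0.069,-0.135,0,0,0],[0.227,0.069,-0.142,0,0,0],[0.227,0.069,-0.142,0,0,0]]'
```

```text
t: 29.62
tcp_pos: [0.5573, 0.4256, 0.1038]
eef_rot: [-0.0, 1.0, 0.0, 0.0]
force: [0.2, 0.4, -2.2]
opening: 0.052
grasp_force: 63.2
```

```bash
python3 -m inch '[[0,0,-0.004,0,0,0],[0,0,-0.008,0,0,0],[0,0,-0.01,0,0,0],[0,0,-0.012,0,0,0],[0,0,-0.012,0,0,0],[0,0,-0.012,0,0,0]]'
```

```text
t: 30.38
tcp_pos: [0.5573, 0.4255, 0.0978]
eef_rot: [-0.0, 1.0, 0.0, 0.0]
force: [-0.6, -0.8, 3.3]
opening: 0.0522
grasp_force: 63.7
```

```bash
python3 -m inch '[[0,0,0,0,0,0],[0,0,0,0,0,0],[0,0,0,0,0,0],[0,0,0,0,0,0],[0,0,0.06,0,0,0],[0,0,0.16,0,0,0],[0,0,0.22,0,0,0],[-0.05,-0.1,0.22,0,0,0],[-0.05,-0.208,0.22,0,0,0],[-0.05,-0.208,0.22,0,0,0],[-0.05,-0.208,0.22,0,0,0]]' -0.6; python3 look.py w lid:0 funnel:.072; python3 - <<'E'
from h import *
S=ctrl.read_camera('scene');D=ctrl.read_camera('side')
for n in('funnel','lid','collar','filter_stand'):
  a=ctrl.tip_of('scene',n);b=ctrl.tip_of('side',n)
  if a and b: print(n,a[0],b[0],tri([(S,a[0]['at']),(D,b[0]['at'])]))
c=ctrl.read_camera('wrist');t=ctrl.sense()['tcp_pos'];m=(c['color'].max(2)<70).astype(np.uint8);m[270:]=0
n,l,st,ce=cv2.connectedComponentsWithStats(m)
for i in range(1,n):
    if st[i][4]>100: print(st[i],ce[i],onz(c,ce[i],.029),onz(c,ce[i],.031))
print(t)
E
```

```text
t: 31.75
tcp_pos: [0.5323, 0.3217, 0.2077]
eef_rot: [0.0, 1.0, 0.0, 0.0]
force: [0.3, 0.3, -0.8]
opening: 0.0681
grasp_force: 0.0
31.75 [0.5323 0.3217 0.2077] [0.e+00 1.e+00 4.e-04 3.e-04]
lid tip [329. 187.] 0.62 [0.5649 0.3225 0.    ]
lid tip [454. 210.] 0.29 [0.5905 0.4549 0.    ]
  ext [330. 189.  56.  48.] 0.76
  ext [535.  64. 140.  31.] 0.37
funnel tip [451. 211.] 0.86 [0.5621 0.4251 0.072 ]
cam [0.44803291 0.32191467 0.35046582] centre hits [0.57920375 0.31328841 0.        ]
funnel {'at': [280.2, 153.8], 'confidence': 0.62} {'at': [304.7, 200.8], 'confidence': 0.68} [0.55465786 0.42423882 0.072609  ]
lid {'at': [327.7, 206.4], 'confidence': 0.78} {'at': [326.1, 214.3], 'confidence': 0.64} [ 0.56817286  0.32184693 -0.00473921]
collar {'at': [277.6, 158.3], 'confidence': 0.73} {'at': [300.7, 204.4], 'confidence': 0.58} [0.55686552 0.43220654 0.06318408]
filter_stand {'at': [279.7, 188.1], 'confidence': 0.7} {'at': [299.5, 231.1], 'confidence': 0.67} [ 0.5584427   0.43296381 -0.00180172]
[   0  128   63  142 6087] [ 22.66190241 209.87432233] [0.57820633 0.02537989 0.029     ] [0.57739534 0.0272254  0.031     ]
[ 387  138   96   89 3319] [425.88128955 173.15456463] [0.54118754 0.41285946 0.029     ] [0.54060711 0.41229179 0.031     ]
[549 160  91  82 613] [571.         192.97226754] [0.56083344 0.55302052 0.029     ] [0.56013065 0.55157994 0.031     ]
[322 185  20  21 348] [331.64655172 194.78448276] [0.56267282 0.32477511 0.029     ] [0.56195857 0.32475602 0.031     ]
[559 220  81  19 310] [600.4516129  229.10645161] [0.59869145 0.59059037 0.029     ] [0.59775288 0.58891581 0.031     ]
[236 256  14  14 146] [243.63013699 263.43835616] [0.63729795 0.234897   0.029     ] [0.63611895 0.23543766 0.031     ]
[408 256  14  14 145] [413.32413793 263.42068966] [0.63728623 0.4086201  0.029     ] [0.6361073  0.40807883 0.031     ]
[0.53213579 0.32143178 0.20737541]
```

```bash
python3 -m inch '[[0.061,0.003,-0.05,0,0,0],[0.061,0.003,-0.15,0,0,0],[0.061,0.003,-0.25,0,0,0],[0.061,0.003,-0.33,0,0,0],[0.061,0.003,-0.37,0,0,0],[0.061,0.003,-0.38,0,0,0],[0.061,0.003,-0.38,0,0,0]]' 0.1; python3 look.py x lid:0; python3 - <<'E'
from h import *
A=cv2.imread('pics/x.png');cv2.imwrite('pics/x_c.png',A[150:400,150:510])
E
```

```text
t: 33.42
tcp_pos: [0.5634, 0.3234, 0.0189]
eef_rot: [-0.0, 1.0, 0.001, 0.001]
force: [-0.2, -0.1, 1.0]
opening: 0.0386
grasp_force: 0.0
33.425 [0.5634 0.3234 0.0189] [-1.0e-04  1.0e+00  6.0e-04  1.1e-03]
  ext [329. 250. 120. 103.] 0.67
cam [0.47901632 0.32349033 0.16155415] centre hits [0.53977372 0.31958556 0.        ]
```

View pics/x_c.png

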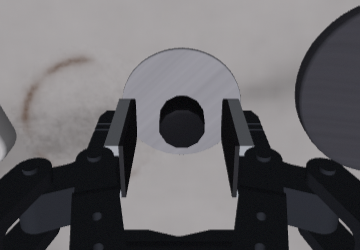

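The knob, at crop (182,125), sits between the pads. Closing and lifting.

```bash
python3 -m inch '[[0,0,0,0,0,0],[0,0,0,0,0,0],[0,0,0,0,0,0],[0,0,0,0,0,0],[0,0,0,0,0,0],[0,0,0,0,0,0],[0,0,0,0,0,0]]' 1; python3 -m inch '[[0,0,0.06,0,0,0],[0,0,0.16,0,0,0],[0,0,0.26,0,0,0],[0,0,0.34,0,0,0],[0,0,0.36,0,0,0],[0,0,0.36,0,0,0],[0,0,0.36,0,0,0]]'; python3 - <<'E'
from h import *
S=ctrl.read_camera('scene');D=ctrl.read_camera('side');c=ctrl.read_camera('wrist');t=ctrl.sense()['tcp_pos'];print(t)
for n in('funnel','lid'):
  a=ctrl.tip_of('scene',n);b=ctrl.tip_of('side',n)
  if a and b: print(n,a[0],b[0],tri([(S,a[0]['at']),(D,b[0]['at'])]))
for q in ctrl.tip_of('wrist','lid')[:2]: print(q,onz(c,q['at'],t[2]-.0185)-t)
for q in ctrl.look_for('wrist','lid')[:2]: print(q,onz(c,q['extent'][:2],t[2]-.0085)-t)
E
```

```text
t: 34.45
tcp_pos: [0.5633, 0.3233, 0.0187]
eef_rot: [-0.0, 1.0, 0.001, 0.001]
force: [-0.5, -0.4, 6.0]
opening: 0.0169
grasp_force: 58.5
t: 35.33
tcp_pos: [0.5619, 0.3226, 0.1944]
eef_rot: [-0.0, 1.0, -0.001, -0.002]
force: [0.5, 0.1, -1.7]
opening: 0.0171
grasp_force: 58.6
[0.56214288 0.32272133 0.19540515]
funnel {'at': [281.3, 153.7], 'confidence': 0.81} {'at': [304.6, 200.1], 'confidence': 0.83} [0.55606984 0.42260741 0.07302354]
lid {'at': [328.7, 117.4], 'confidence': 0.92} {'at': [329.1, 140.3], 'confidence': 0.62} [0.56865331 0.31758754 0.17416528]
{'at': [327.4, 247.7], 'confidence': 0.82} [ 0.00146463 -0.00035763 -0.0185    ]
{'extent': [326.9, 251.9, 117.9, 101.8], 'confidence': 0.87} [-0.00159556 -0.00054824 -0.0085    ]
{'extent': [472.5, 195.4, 7.8, 12.9], 'confidence': 0.26} [-0.03012368  0.06485033 -0.0085    ]
```

```bash
python3 -m inch '[[-0.01,0.1,0,0,0,0],[-0.01,0.206,0,0,0,0],[-0.01,0.206,0,0,0,0],[-0.01,0.206,0,0,0,0],[-0.01,0.206,-0.045,0,0,0],[-0.01,0.206,-0.058,0,0,0],[-0.01,0.206,-0.067,0,0,0],[-0.01,0.206,-0.067,0,0,0],[-0.01,0.206,-0.067,0,0,0]]'
```

```text
t: 36.9
tcp_pos: [0.5579, 0.426, 0.1647]
eef_rot: [-0.0, 1.0, 0.0, 0.001]
force: [1.2, 0.0, -0.7]
opening: 0.0175
grasp_force: 58.8
```

```bash
python3 -m inch '[[-0.001,0,-0.004,0,0,0],[-0.001,0,-0.008,0,0,0],[-0.001,0,-0.012,0,0,0],[-0.001,0,-0.015,0,0,0],[-0.001,0,-0.015,0,0,0],[-0.001,0,-0.015,0,0,0]]'
```

```text
t: 37.65
tcp_pos: [0.5572, 0.4259, 0.1563]
eef_rot: [-0.0, 1.0, 0.0, 0.0]
force: [1.5, -0.5, 0.3]
opening: 0.0173
grasp_force: 58.8
```

```bash
python3 -m inch '[[0,0,-0.001,0,0,0],[0,0,-0.002,0,0,0],[0,0,-0.002,0,0,0]]'; python3 -m inch '[[0,0,0,0,0,0],[0,0,0,0,0,0],[0,0,0,0,0,0],[0,0,0.02,0,0,0],[0,0,0.1,0,0,0],[0,0,0.16,0,0,0],[-0.1,0,0.16,0,0,0],[-0.1,0,0.16,0,0,0],[-0.1,0,0.16,0,0,0]]' 0.1; python3 - <<'E'
from h import *
S=ctrl.read_camera('scene');D=ctrl.read_camera('side');c=ctrl.read_camera('wrist');print(ctrl.sense()['tcp_pos'],ctrl.sense()['force'])
for n in T:
  a=ctrl.tip_of('scene',n);b=ctrl.tip_of('side',n)
  if a and b: print(n,tri([(S,a[0]['at']),(D,b[0]['at'])]).round(4))
for q in ctrl.tip_of('wrist','lid')[:2]: print(q,onz(c,q['at'],.137))
E
```

```text
t: 38.02
tcp_pos: [0.5574, 0.426, 0.156]
eef_rot: [-0.0, 1.0, 0.0, 0.001]
force: [1.8, -0.6, 3.7]
opening: 0.0173
grasp_force: 59.1
t: 39.15
tcp_pos: [0.5074, 0.4261, 0.2365]
eef_rot: [-0.0, 1.0, 0.0, 0.001]
force: [0.1, 0.9, 0.3]
opening: 0.0388
grasp_force: 0.0
[0.50804909 0.42592221 0.23586499] [-0.14521709 -0.23149661 -0.27289363]
filter_stand [ 0.5593  0.4288 -0.0052]
collar [0.5573 0.4281 0.0586]
funnel [0.558  0.4229 0.0726]
lid [0.5608 0.4285 0.1312]
bench_timer_small [0.5606 0.2091 0.0057]
tweezers [0.4585 0.4917 0.0671]
agar_dish [0.6649 0.1607 0.0074]
{'at': [326.2, 256.7], 'confidence': 0.93} [0.56082243 0.4245505  0.137     ]
```

```bash
python3 -c "
from workcell import ctrl
print(ctrl.finish_job())"
```

```text
the job is handed in; nothing more can be done
None
```

I put the screen, collar, funnel and lid together on the stand and handed the job in at about 39 s. Measured heights and contact forces put every part at its seat; I checked the funnel and lid by measurements only, and no verdict came back.

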